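# Open the garnish box onto its lid buffers and fill the row of ramekins

### The job

Set up the garnish box for service. Lift its hinged lid by the front bar, take it over the top and lower it gently onto the two rubber buffers behind, without letting it fall either way or forcing it against them, and leave it resting there. Then stand the two ramekins from the worktop in the two empty bays, one in each, in line with the ramekin already there, which stays in its bay; leave the bell, pepper mill and copper pot where they are.

Things in the scene. Friction and masses are not known exactly. Their poses are not given: they have to be found in the camera images.
- garnish_box: Fixed steel box, 126 mm deep (x), 297 wide (y), 66 high, walls 6. Origin under its centre on the worktop; x points to its hinged back, y along its row of three bays, z up. Inner floor at z = 12 mm. Two low dividers (top at z = 30 mm, 2.5 thick) part the bays, each 92 mm wide, 114 deep; bay 0 is taken, bays 1 and 2 are empty. Behind the hinge two straps stand up to z = 168 mm.
- bay_0 (a point): Where the foot of a ramekin stands in bay 0: on the inner floor, y = -95 mm in the box, 11 mm behind the box's middle so that fingers find room in front; taken. Axes as the box's.
- bay_1 (a point): Where the foot of a ramekin stands in bay 1: on the inner floor, y = 0 mm in the box, 11 mm behind the box's middle so that fingers find room in front; empty. Axes as the box's.
- bay_2 (a point): Where the foot of a ramekin stands in bay 2: on the inner floor, y = 95 mm in the box, 11 mm behind the box's middle so that fingers find room in front; empty. Axes as the box's.
- lid_hinge (a point): Middle of the lid's hinge axis, which runs along the box's y, 68.5 mm behind the box's centre, 68 mm above the worktop; axes as the box's, it does not turn with the lid.
- box_lid (a joint): Lid angle, rad: 0 shut, pi/2 upright, growing to the back. The lid (0.4 to 0.7 kg, 140 mm hinge to front edge, 305 wide, 11 thick) swings almost freely: let go before upright it falls shut, past upright it falls back. It comes to rest on the buffers somewhere between 1.77 and 2.12 rad; how far they are screwed out differs each time and is not given: feel for it.
- lid_bar (a point): Middle of the lid's front bar: round steel, 12 mm thick, straight for 126 mm along the box's y, centre line 36 mm in front of the lid's edge (30 mm free between), on two arms at its ends. It is 176 mm from the hinge axis and 6.5 mm above it when shut. Turns with the lid; shut, its axes are as the box's.
- lid_buffers: Two rubber buffers, 18 mm thick, 100 mm apart, on threaded studs behind the lid, 84 mm above the hinge axis, held by lock nuts. Origin between the studs, at the straps when in middle setting. The open lid's outer face rests on them; do not press it hard against them.
- ramekin_a: White fluted ramekin (small round dish, empty), 84 mm across the rim, 42 high, 6 mm floor; its wall fills the ring from about 33 to 42 mm from the axis and can be pinched at the rim. Origin at the centre of its foot, z up; to be put in the box.
- ramekin_b: White fluted ramekin (small round dish, empty), 84 mm across the rim, 42 high, 6 mm floor; its wall fills the ring from about 33 to 42 mm from the axis and can be pinched at the rim. Origin at the centre of its foot, z up; to be put in the box.
- boxed_ramekin: White fluted ramekin (small round dish, empty), 84 mm across the rim, 42 high, 6 mm floor; its wall fills the ring from about 33 to 42 mm from the axis and can be pinched at the rim. Origin at the centre of its foot, z up; already in bay 0 of the box, stays there.
- bell: Order bell, 86 mm across, 68 mm high, origin at the centre of its foot; bystander.
- mill: Wooden pepper mill, 58 mm across, 170 mm high, origin at the centre of its foot; bystander.
- copper_pot_small: Small copper saucepan, 120 mm across with a straight handle, 233 mm over all, 70 mm high, origin under its middle; bystander.

How it is judged:
By the outcome, as a careful person would: the job done as asked, in the order asked, and still so for the second after the job is handed in, with the robot touching nothing.
It also fails if it takes over 72 s, if anything falls off the work surface, if the arm or the gripper's body presses on something with over 40 N, if the wrist force passes 120 N, or if a joint passes its speed limit or range.

### The arm

A 7-joint arm with a two-finger parallel gripper is mounted at the origin on a cart in front of the work surface, level with it; the furniture and walls round the work are solid. World frame = base frame: x ahead of the robot, y to its left, z up, the work surface at z = 0. Lengths are in m, angles in degrees, forces in N, time in s.
With the tool pointing down it reaches from about 0.425 to 0.875 m from the base axis. Payload 4.7 kg.
Tool frame: the origin (TCP) lies on the centre line of the jaws, within the pads' length; the fingertips stand 17 mm ahead of it and the grasp point (between the pads) lies 2 mm behind it; z points along the fingers, y is the line along which they close (so a half turn about z gives the same grasp; the last joint's range is limited). The gripper opens to 87 mm and grips with 3 to 60 N. Pads are 19 mm wide; open, the fingers measure 117 mm over their backs; the gripper's body (75 mm by 190 mm) begins 51 mm behind the grasp point.
Start: joints at [72.943, 18.392, -4.016, 83.108, 1.295, 78.541, -3.26], TCP at [0.199, -0.619, 0.24] pointing down, gripper open.
Joint ranges: [-163.93, 163.93], [-17.29, 119.83], [-79.2, 71.16], [3.27, 140.29], [-89.18, 269.18], [5.43, 117.66], [-154.24, 154.24]. Speed limits (degrees/s): [147.25, 147.25, 180, 180, 180, 180, 180].

### API

Orientations are given as [roll, pitch, yaw] about the fixed x, y, z axes, in that order (R = Rz(yaw) Ry(pitch) Rx(roll)).
In Python, from cell import env, read_camera gives the robot as it stands.
- The arm moves only by the shell command python3 -m jog 'ROWS' [FORCE]. ROWS is JSON, a list of rows, each a list of 5 numbers: the opening, from 0 (shut) to 1 (fully open), then the shift along the tool's x, y, z each as a share of 0.02 m, from -1 to 1, then the turn about the tool's z as a share of 45 degrees, from -1 to 1. In form: [[gripper, x, y, z, yaw], ...]. A call has 1 to 12 rows; each row shifts and turns the commanded pose from where the row before left it, along the tool's axes as they then stand; what a row does not reach is not made up. A row lasts 1/12 s, in which the tool goes at most 41.7 mm and 7.16 degrees, less where a joint would pass 70% of its speed; a pose out of reach is approached as far as the arm can. A call with a number of a shift or a turn outside -1 to 1 is refused whole. A call with a gripper value outside its range is refused whole. The fingers move at their own pace and stop on an object; FORCE is the grip in N (left out, the last holds). Time passes only in rows, so rows that do not move let the fingers close. It gives the time, the measured TCP pose, the force, the opening and the grip force at its end, in the units of the state.
- env.get_obs(): the state, without advancing time (a new reading comes with each control period).
- read_camera(name): name is "scene" or "top" or "wrist"; returns a dict with "color" (480x640x3 uint8, red, green, blue), "range_z" (480x640 float32, m along the optical axis (not along the pixel's ray), 0 where there is no reading), "mtx" (3x3 intrinsics, pixels), "world_from_camera" (4x4, takes a point from camera to world coordinates); the wrist camera has in their place "T_tool_cam" (4x4, takes a point from camera to tool coordinates, whose origin is the TCP and whose axes are the flange's). Camera axes: x right, y down, z forward; pixel columns grow to the right and rows downward; lengths in m; the calibration is good to about 2 mm. A picture is of the moment at which its call begins: read the wrist's pose just before it.
- env.sign_off(): hands the job in; it is judged then, once.
The state is a dict: "time_s": time; "qpos": joint angles; "joint_velocities": joint speeds; "effort": joint torques, N m; "tool_pos": TCP position; "tool_rot": TCP orientation; "force": force on the tool from outside, world axes, zero at the start; "wrist_torque": the same for the moment, N m; "grip_width": finger opening in m; "grasp_force": force on a finger pad.
Only numpy, scipy, OpenCV 4.12 (cv2) and the standard library are available. Lean on these libraries where they do the work, as an engineer would, in place of code of your own. Each camera call takes 0.05 s, during which the arm holds its last target. There are 200 camera calls.

## Working session

There is one attempt and no reset: what is moved stays moved. The work goes in short steps, Python scripts to look and compute and a shell command to move; the robot and the scene stay as the last step left them, time stands still between calls to the robot, and variables do not carry over. Pictures are saved under pics/ and viewed, at most 10 in all, crops included, and the job is handed in when it is done.

```bash
ls; mkdir -p pics
python3 - <<'E'
from cell import env, read_camera
import cv2,numpy as np
print(env.get_obs())
ims=[]
for n in ["scene","top"]:
    c=read_camera(n); print(n,c["mtx"],c["world_from_camera"]); np.savez(f"pics/{n}0.npz",**c)
    cv2.imwrite(f"pics/{n}0.png",c["color"][:,:,::-1])
E
```

```text
pics
{'time_s': 0.0, 'qpos': array([72.94283628, 18.43893679, -4.01634307, 83.17425345,  1.29550082,
       78.54093461, -3.26153188]), 'joint_velocities': array([-0.0425776 ,  0.02585588,  0.0124472 ,  0.00167704, -0.01816748,
       -0.0171306 ,  0.05737126]), 'effort': array([-3.68076428e-05, -4.91286743e+01, -4.03736159e-01, -3.12525916e+01,
       -6.39309688e-02,  4.39349189e-02,  1.87468809e-04]), 'tool_pos': array([ 0.19920394, -0.61817863,  0.23846867]), 'tool_rot': array([-1.79891150e+02,  5.97556661e-03,  1.78662429e+01]), 'force': array([-0.11581028, -0.44173358,  0.67398823]), 'wrist_torque': array([-0.0724586 ,  0.02818375,  0.0054292 ]), 'grasp_force': 0.0, 'grip_width': 0.0869669723377571}
scene [[457.39900504   0.         316.43010237]
 [  0.         457.39900504 247.38981484]
 [  0.           0.           1.        ]] [[-0.9172997  -0.28227453  0.28086002  0.13714235]
 [-0.39819537  0.65256581 -0.64466915  0.65548608]
 [-0.00130597 -0.70319198 -0.71099883  0.94458373]
 [ 0.          0.          0.          1.        ]]
top [[582.84997947   0.         313.89483542]
 [  0.         582.84997947 249.46055505]
 [  0.           0.           1.        ]] [[-0.02604001 -0.99553357  0.09074598  0.34355923]
 [-0.99949294  0.02426414 -0.02061842 -0.06887584]
 [ 0.01832445 -0.09123687 -0.99566061  1.63115795]
 [ 0.          0.          0.          1.        ]]
```

View pics/scene0.png

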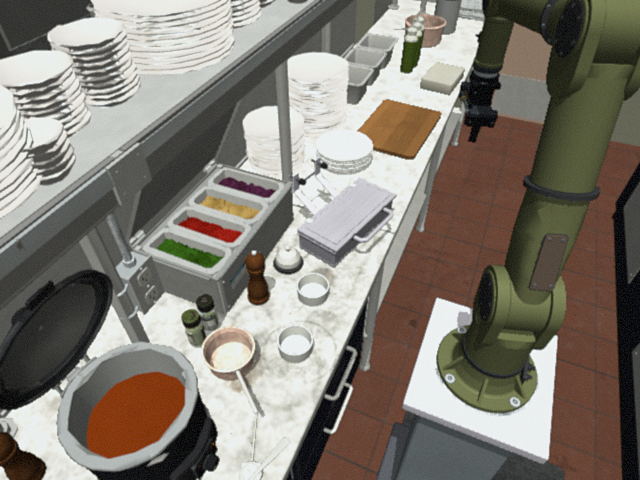

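View pics/top0.png

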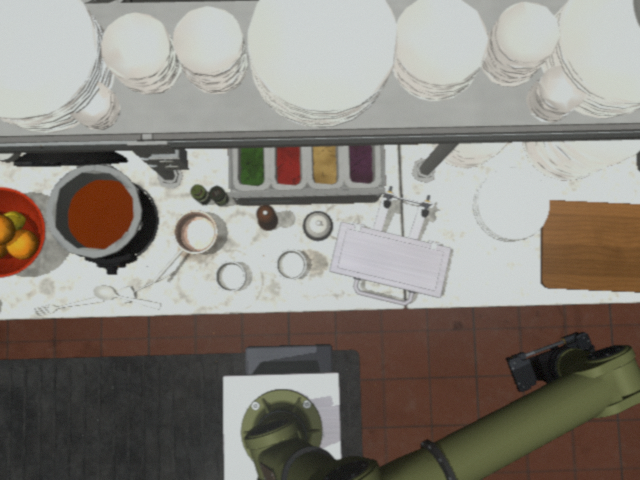

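Both views show the lid (top view about 390,260), its bar at (385,297), the ramekins at (233,276) and (292,264), the bell (318,225), the mill (267,216) and the pot (196,233). Next I measure them.

```bash
cat > h.py <<'E'
import numpy as np,cv2
def cloud(c):
    v,u=np.mgrid[:480,:640]; z=c["range_z"]; K=c["mtx"]; T=c["world_from_camera"]
    P=np.stack([(u-K[0,2])/K[0,0]*z,(v-K[1,2])/K[1,1]*z,z],-1)@T[:3,:3].T+T[:3,3]
    P[z==0]=np.nan; return P
def ray(c,uv,h):
    K=c["mtx"];T=c["world_from_camera"]; uv=np.atleast_2d(uv).astype(float)
    d=np.c_[(uv[:,0]-K[0,2])/K[0,0],(uv[:,1]-K[1,2])/K[1,1],np.ones(len(uv))]@T[:3,:3].T
    return T[:3,3]+d*((h-T[2,3])/d[:,2])[:,None]
E
python3 - <<'E'
import numpy as np,cv2
from h import *
for n in ["top","scene"]:
    c=dict(np.load(f"pics/{n}0.npz")); P=cloud(c)
    z=P[:,:,2]; 
    reg=(P[:,:,0]>.25)&(P[:,:,0]<.75)&(P[:,:,1]>-.5)&(P[:,:,1]<.3)
    print(n,"table z",np.nanmedian(z[reg&(abs(z)<.02)]))
    m=(reg&(z>.065)&(z<.1)&(P[:,:,1]<-.05)).astype(np.uint8)
    m=cv2.morphologyEx(m,cv2.MORPH_OPEN,np.ones((9,9)))
    k,l,s,ce=cv2.connectedComponentsWithStats(m); i=1+s[1:,4].argmax()
    pts=P[l==i]; print("lid z",np.median(pts[:,2]), s[i])
    r=cv2.minAreaRect(pts[:,:2].astype(np.float32)); print(r, cv2.boxPoints(r))
    # things standing
    m=(reg&(z>.02)&(z<.25)).astype(np.uint8); k,l,s,ce=cv2.connectedComponentsWithStats(m)
    for i in range(1,k):
        if s[i,4]>80:
            q=P[l==i]; e=q[q[:,2]>np.percentile(q[:,2],97)-.012]
            (cx,cy),rad=cv2.minEnclosingCircle(e[:,:2].astype(np.float32))
            print(s[i],"ctr",np.round((cx,cy,rad),3),"zmax",np.round(np.percentile(q[:,2],[50,97]),3))
# shelf edge: lowest z>.25 region min x
c=dict(np.load("pics/top0.npz"));P=cloud(c);m=(P[:,:,2]>.25)&(P[:,:,1]>-.45)&(P[:,:,1]<.2)&(P[:,:,0]>.3)
print("high stuff x",np.nanpercentile(P[m][:,0],[0,1,5]),np.nanpercentile(P[m][:,2],[0,1,5,50]))
E
```

```text
top table z 0.0007684829984971886
lid z 0.08255569747636748 [ 331  224  118   72 5639]
((0.45488855242729187, -0.3044249713420868), (0.30614665150642395, 0.1456422358751297), 75.08303833007812) [[ 0.34511754 -0.43359417]
 [ 0.4858516  -0.47108525]
 [ 0.5646596  -0.17525578]
 [ 0.42392552 -0.13776469]]
[417 143  51  35 711] ctr [ 0.707 -0.416  0.017] zmax [0.129 0.24 ]
[  227   145   224   161 16068] ctr [ 0.665 -0.14   0.273] zmax [0.115 0.15 ]
[147 150  42  34 419] ctr [0.703 0.255 0.045] zmax [0.202 0.246]
[190 184  39  22 574] ctr [0.642 0.18  0.045] zmax [0.102 0.111]
[165 210  52  60 659] ctr [0.516 0.239 0.093] zmax [0.056 0.066]
[305 213  26  25 512] ctr [ 0.558 -0.11   0.016] zmax [0.042 0.065]
[275 249  31  31 209] ctr [ 0.45  -0.036  0.042] zmax [0.04  0.049]
[214 261  32  31 222] ctr [0.421 0.13  0.042] zmax [0.039 0.047]
scene table z 0.0006642585360437936
lid z 0.08173340624505632 [ 306  180   86   69 3364]
((0.45167621970176697, -0.30137139558792114), (0.3092270791530609, 0.16030263900756836), 75.35636138916016) [[ 0.33504117 -0.43069986]
 [ 0.49013668 -0.47122535]
 [ 0.5683113  -0.17204294]
 [ 0.41321576 -0.13151744]]
[  171   121   226   273 17685] ctr [ 0.677 -0.19   0.314] zmax [0.087 0.156]
[275 245  26  24 442] ctr [ 0.559 -0.111  0.008] zmax [0.04  0.066]
[ 125  270   40   73 1058] ctr [0.69  0.256 0.044] zmax [0.212 0.248]
[297 273  32  31 439] ctr [ 0.446 -0.035  0.045] zmax [0.034 0.044]
[277 325  36  36 517] ctr [0.421 0.132 0.043] zmax [0.036 0.044]
high stuff x [0.6508026  0.65599563 0.66170993] [0.25000914 0.47208546 0.52944311 0.63012954]
```

```bash
cat >> h.py <<'E'
YB=np.deg2rad(-14.9)
def to(p,yaw=None):
    "remaining shift in tool axes, in rows-units (20 mm) and yaw share"
    from cell import env; from scipy.spatial.transform import Rotation as R
    o=env.get_obs(); r=R.from_euler('xyz',o["tool_rot"],degrees=True)
    d=r.inv().apply(np.array(p)-o["tool_pos"])/.02
    print("t",round(o["time_s"],2),"pos",o["tool_pos"].round(4),"rot",o["tool_rot"].round(2),"F",o["force"].round(2),"w",round(o["grip_width"],4),"shift/20mm",d.round(3))
E
python3 -m jog '[[1,0,0,0,-0.159],[1,0,0,0,-0.159],[1,0,0,0,-0.159],[1,0,0,0,-0.159],[1,0,0,0,-0.159],[1,0,0,0,-0.159],[1,0,0,0,-0.159],[1,0,0,0,-0.159],[1,0,0,0,0]]'
python3 - <<'E'
from h import *
to([.36,-.25,.24])
E
```

```text
time_s: 0.85
tool_pos: [0.1992, -0.6184, 0.2389]
tool_rot: [-180.0, -0.1, 75.3]
force: [-0.4, -1.2, 0.1]
grip_width: 0.0872
grasp_force: 0.0
t 0.85 pos [ 0.1992 -0.6184  0.2389] rot [-1.7997e+02 -5.0000e-02  7.5280e+01] F [-0.39 -1.21  0.09] w 0.0872 shift/20mm [19.859  3.096 -0.037]
```

```bash
python3 -m jog '[[1,0.95,0.15,0,0],[1,0.95,0.15,0,0],[1,0.95,0.15,0,0],[1,0.95,0.15,0,0],[1,0.95,0.15,0,0],[1,0.95,0.15,0,0],[1,0.95,0.15,0,0],[1,0.95,0.15,0,0],[1,0.95,0.15,0,0],[1,0.95,0.15,0,0],[1,0.95,0.15,0,0],[1,0.95,0.15,0,0]]'
python3 -m jog '[[1,0.95,0.15,0,0],[1,0.95,0.15,0,0],[1,0.95,0.15,0,0],[1,0.95,0.15,0,0],[1,0.95,0.15,0,0],[0.4,0.95,0.15,0,0],[0.4,0.8,0.15,0,0],[0.35,0,0,0,0],[0.35,0,0,0,0]]'
python3 - <<'E'
from h import *
from cell import env,read_camera
to([.3506,-.2758,.24])
o=env.get_obs(); c=read_camera("wrist"); c.update(pos=o["tool_pos"],rot=o["tool_rot"]); np.savez("pics/w1.npz",**c)
print(c["T_tool_cam"]); cv2.imwrite("pics/w1.png",c["color"][:,:,::-1])
E
```

```text
time_s: 1.85
tool_pos: [0.293, -0.4065, 0.2393]
tool_rot: [-180.0, -0.0, 74.9]
force: [1.0, -0.8, 0.1]
grip_width: 0.0867
grasp_force: 0.0
time_s: 2.6
tool_pos: [0.3466, -0.287, 0.2396]
tool_rot: [-180.0, 0.0, 75.1]
force: [-1.0, -0.4, -0.4]
grip_width: 0.0677
grasp_force: 0.0
t 2.6 pos [ 0.3466 -0.287   0.2396] rot [-1.800e+02  5.000e-02  7.506e+01] F [-1.05 -0.36 -0.42] w 0.0677 shift/20mm [ 0.595  0.049 -0.021]
[[ 1.03058095e-04 -9.68297378e-01 -2.49800273e-01  6.81018946e-02]
 [ 9.99999642e-01 -1.09892198e-04  8.38535455e-04 -1.05039227e-03]
 [-8.39402784e-04 -2.49800271e-01  9.68297021e-01 -1.45632039e-01]
 [ 0.00000000e+00  0.00000000e+00  0.00000000e+00  1.00000000e+00]]
```

View pics/w1.png

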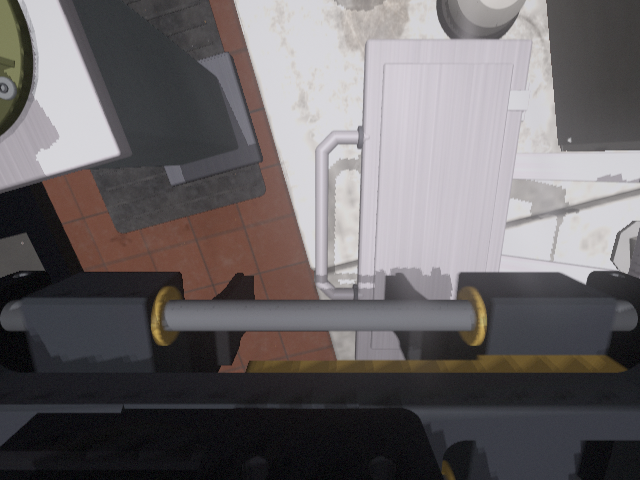

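The wrist view shows the bar upright at column ~320, with its arms at rows 137 and 292, and the lid's front edge at column ~362. So it is well aligned with the tool.

```bash
cat >> h.py <<'E'
def wcam(c):
    from scipy.spatial.transform import Rotation as R
    T=np.eye(4);T[:3,:3]=R.from_euler('xyz',c["rot"],degrees=True).as_matrix();T[:3,3]=c["pos"]
    c["world_from_camera"]=T@c["T_tool_cam"]; return c
def shot(n,f=None):
    from cell import env,read_camera
    o=env.get_obs(); c=read_camera(n)
    if n=="wrist": c.update(pos=o["tool_pos"],rot=o["tool_rot"]); c=wcam(c)
    if f: cv2.imwrite(f"pics/{f}.png",c["color"][:,:,::-1])
    return c
E
python3 - <<'E'
from h import *
c=wcam(dict(np.load("pics/w1.npz"))); P=cloud(c)
def inbox(m): return P[m]
z=P[:,:,2]; v,u=np.mgrid[:480,:640]
m=(z>.06)&(z<.1)&(u>300)&(u<338)&(v>155)&(v<272)
q=P[m]; xb=np.array([np.cos(YB),np.sin(YB)]); yb=np.array([-xb[1],xb[0]])
print(len(q),np.percentile(q[:,2],[5,50,95]))
l=cv2.fitLine(q[:,:2].astype(np.float32),cv2.DIST_HUBER,0,.01,.01).ravel(); print("bar line",l,"box yaw",np.degrees(np.arctan2(l[1],l[0]))-90)
m2=(z>.06)&(z<.1)&(u>300)&(u<700)&(v<290)
q2=P[m2][:,:2]; m3=(z>.06)&(z<.1)&(u>300)&(u<352)&(v<300)
e=P[m3][:,:2]@yb; print("bar yb extent",e.min(),e.max(),"bar xb",np.median(q[:,:2]@xb))
lid=(z>.065)&(z<.1)&(u>352)&(u<535)&(v<270)
w=P[lid][:,:2]; print("lid xb extent",np.percentile(w@xb,[0.5,99.5]),"yb max",np.percentile(w@yb,99.5), "z",np.median(P[lid][:,2]))
E
```

```text
1490 [0.07622586 0.08002757 0.08169468]
bar line [ 0.2562143   0.96662     0.34949178 -0.28259236] box yaw -14.845558
bar yb extent -0.2568285582871647 -0.0955692584091836 bar xb 0.4103108744621152
lid xb extent [0.44601873 0.60778849] yb max -0.025742325070096668 z 0.08266520183562262
```

```bash
python3 -m jog '[[0.35,0.8,0.08,0,0],[0.35,0.75,0,0,0],[0.32,0,0,0.9,0],[0.32,0,0,0.9,0],[0.32,0,0,0.9,0],[0.32,0,0,0.9,0],[0.32,0,0,0,0]]'
python3 - <<'E'
from h import *
to([.3561,-.2572,.0725])
E
```

```text
time_s: 3.23
tool_pos: [0.3538, -0.2566, 0.1644]
tool_rot: [-179.7, -0.2, 75.0]
force: [-0.2, 0.4, -0.8]
grip_width: 0.029
grasp_force: 0.0
t 3.23 pos [ 0.3538 -0.2566  0.1644] rot [-1.7968e+02 -1.6000e-01  7.5030e+01] F [-0.23  0.4  -0.76] w 0.029 shift/20mm [-0.013  0.146  4.592]
```

```bash
python3 -m jog '[[0.32,0,0.1,0.9,0],[0.32,0,0,0.9,0],[0.32,0,0,0.9,0],[0.32,0,0,0.9,0],[0.32,0,0,0.5,0],[0.32,0,0,0.45,0],[0.32,0,0,0,0],[0.32,0,0,0,0]]'
python3 - <<'E'
from h import *
to([.3561,-.2572,.0725])
E
```

```text
time_s: 3.9
tool_pos: [0.3581, -0.2586, 0.077]
tool_rot: [180.0, 0.0, 75.1]
force: [0.2, -1.0, 0.1]
grip_width: 0.0279
grasp_force: 0.0
t 3.9 pos [ 0.3581 -0.2586  0.077 ] rot [179.99   0.    75.08] F [ 0.22 -1.02  0.08] w 0.0279 shift/20mm [ 0.041 -0.117  0.223]
```

```bash
python3 -m jog '[[0.32,0,-0.1,0.2,0],[0.32,0,0,0,0],[0.05,0,0,0,0],[0.05,0,0,0,0],[0.05,0,0,0,0],[0.05,0,0,0,0]]' 20
python3 - <<'E'
from h import *
to([.3561,-.2572,.0725])
E
```

```text
time_s: 4.4
tool_pos: [0.3571, -0.2582, 0.073]
tool_rot: [179.8, 0.0, 75.1]
force: [3.5, -1.5, -1.9]
grip_width: 0.0111
grasp_force: 20.0
t 4.4 pos [ 0.3571 -0.2582  0.073 ] rot [1.7985e+02 4.0000e-02 7.5110e+01] F [ 3.55 -1.51 -1.85] w 0.0111 shift/20mm [ 0.037 -0.062  0.027]
```

```bash
cat >> h.py <<'E'
def arc(a,b,s):
    t=np.deg2rad(np.arange(a,b+.01,s)); x=-176*np.cos(t)+6.5*np.sin(t); z=176*np.sin(t)+6.5*np.cos(t)
    return np.c_[np.diff(x)/20,-np.diff(z)/20].round(2).tolist()
def ang():
    from cell import env
    o=env.get_obs();p=o["tool_pos"]; xb=p[0]*np.cos(YB)+p[1]*np.sin(YB); dx=xb-.5865; dz=p[2]+.002-.068
    print("theta",(np.degrees(np.arctan2(dz,-dx))-2.1).round(2),"r",np.hypot(dx,dz).round(4),"F along xb",(o["force"][0]*np.cos(YB)+o["force"][1]*np.sin(YB)).round(2),"Fz",o["force"][2].round(2))
E
python3 -c "
from h import *
print(arc(0,60,5)); print(arc(60,84,4)); print(arc(84,126,3))"
```

```text
[[0.06, -0.77], [0.13, -0.76], [0.19, -0.74], [0.26, -0.72], [0.32, -0.7], [0.38, -0.67], [0.44, -0.63], [0.49, -0.59], [0.54, -0.55], [0.59, -0.5], [0.63, -0.44], [0.66, -0.39]]
[[0.55, -0.27], [0.57, -0.23], [0.58, -0.19], [0.6, -0.15], [0.61, -0.11], [0.61, -0.06]]
[[0.46, -0.02], [0.46, 0.0], [0.46, 0.03], [0.46, 0.05], [0.45, 0.08], [0.45, 0.1], [0.44, 0.12], [0.44, 0.15], [0.43, 0.17], [0.42, 0.19], [0.41, 0.21], [0.4, 0.23], [0.38, 0.26], [0.37, 0.27]]
```

```bash
python3 -m jog '[[0.05,0,0.06,-0.77,0],[0.05,0,0.13,-0.76,0],[0.05,0,0.19,-0.74,0],[0.05,0,0.26,-0.72,0],[0.05,0,0,0,0]]'
python3 -c "
from h import *
ang()"
```

```text
time_s: 4.82
tool_pos: [0.3701, -0.2618, 0.1347]
tool_rot: [179.8, 0.1, 75.1]
force: [1.9, -0.2, -3.0]
grip_width: 0.0112
grasp_force: 20.0
theta 20.93 r 0.1755 F along xb 1.89 Fz -3.05
```

```bash
python3 -m jog '[[0.05,0,0.32,-0.7,0],[0.05,0,0.38,-0.67,0],[0.05,0,0.44,-0.63,0],[0.05,0,0.49,-0.59,0],[0.05,0,0.54,-0.55,0],[0.05,0,0.59,-0.5,0],[0.05,0,0.63,-0.44,0],[0.05,0,0.66,-0.39,0],[0.05,0,0,0,0]]'
python3 -c "
from h import *
ang()"
```

```text
time_s: 5.57
tool_pos: [0.4472, -0.2825, 0.2236]
tool_rot: [-180.0, 0.1, 75.1]
force: [-6.7, 1.7, 10.6]
grip_width: 0.0114
grasp_force: 20.0
theta 60.49 r 0.1775 F along xb -6.97 Fz 10.64
```

```bash
python3 -m jog '[[0.05,0,0.55,-0.27,0],[0.05,0,0.57,-0.23,0],[0.05,0,0.58,-0.19,0],[0.05,0,0.6,-0.15,0],[0.05,0,0.61,-0.11,0],[0.05,0,0.61,-0.06,0],[0.05,0,0,0,0],[0.05,0,0,0,0]]'
python3 -c "
from h import *
ang()"
```

```text
time_s: 6.23
tool_pos: [0.5143, -0.3005, 0.2414]
tool_rot: [-180.0, 0.0, 75.1]
force: [-1.3, -1.6, 1.9]
grip_width: 0.0113
grasp_force: 20.0
theta 83.92 r 0.1758 F along xb -0.82 Fz 1.93
```

```bash
python3 -m jog '[[0.05,0,0.46,-0.02,0],[0.05,0,0.46,0,0],[0.05,0,0.46,0.03,0],[0.05,0,0.46,0.05,0],[0.05,0,0,0,0],[0.05,0,0,0,0]]'
python3 -c "
from h import *
ang(); print(arc(96,126,1))"
```

```text
time_s: 6.73
tool_pos: [0.5505, -0.3102, 0.2401]
tool_rot: [-180.0, 0.0, 75.1]
force: [-0.4, -3.0, -0.8]
grip_width: 0.0116
grasp_force: 20.0
theta 96.17 r 0.1759 F along xb 0.35 Fz -0.84
[[0.15, 0.02], [0.15, 0.03], [0.15, 0.03], [0.15, 0.03], [0.15, 0.03], [0.15, 0.04], [0.15, 0.04], [0.15, 0.04], [0.15, 0.04], [0.15, 0.05], [0.15, 0.05], [0.14, 0.05], [0.14, 0.05], [0.14, 0.06], [0.14, 0.06], [0.14, 0.06], [0.14, 0.06], [0.14, 0.07], [0.14, 0.07], [0.14, 0.07], [0.13, 0.07], [0.13, 0.08], [0.13, 0.08], [0.13, 0.08], [0.13, 0.08], [0.13, 0.09], [0.13, 0.09], [0.12, 0.09], [0.12, 0.09], [0.12, 0.09]]
```

```bash
q(){ python3 -c "
from h import *
ang()"; }
python3 -m jog '[[0.05,0,0.15,0.02,0],[0.05,0,0.15,0.03,0],[0.05,0,0.15,0.03,0],[0.05,0,0.15,0.03,0],[0.05,0,0.15,0.03,0],[0.05,0,0,0,0],[0.05,0,0,0,0]]' | grep force:; q
python3 -m jog '[[0.05,0,0.15,0.04,0],[0.05,0,0,0,0],[0.05,0,0,0,0]]'| grep force:; q
```

```text
force: [-1.6, -4.3, -2.3]
grasp_force: 20.0
theta 100.97 r 0.1763 F along xb -0.46 Fz -2.31
force: [-1.8, -4.9, -2.0]
grasp_force: 20.0
theta 101.97 r 0.1763 F along xb -0.49 Fz -2.02
```

```bash
q(){ python3 -c "
from h import *
ang()"; }
python3 -m jog '[[0.05,0,0.15,0.04,0],[0.05,0,0,0,0],[0.05,0,0,0,0]]'| grep force:; q
```

```text
force: [-2.3, -3.7, -1.2]
grasp_force: 20.0
theta 103.02 r 0.1764 F along xb -1.24 Fz -1.18
```

```bash
q(){ python3 -c "
from h import *
ang()"; }
python3 -m jog '[[0.05,0,0.15,0.04,0],[0.05,0,0,0,0],[0.05,0,0,0,0]]'| grep force:; q
```

```text
force: [-1.8, -4.6, -0.9]
grasp_force: 20.0
theta 104.05 r 0.1765 F along xb -0.54 Fz -0.93
```

```bash
q(){ python3 -c "
from h import *
ang()"; }
python3 -m jog '[[0.05,0,0.15,0.045,0],[0.05,0,0,0,0],[0.05,0,0,0,0]]'| grep force:; q
```

```text
force: [-2.4, -4.9, -2.7]
grasp_force: 20.0
theta 105.07 r 0.1765 F along xb -1.02 Fz -2.67
```

```bash
q(){ python3 -c "
from h import *
ang()"; }
python3 -m jog '[[0.05,0,0.15,0.05,0],[0.05,0,0,0,0],[0.05,0,0,0,0]]'| grep force:; q
```

```text
force: [-1.5, -4.6, -1.2]
grasp_force: 20.0
theta 106.12 r 0.1766 F along xb -0.24 Fz -1.21
```

```bash
q(){ python3 -c "
from h import *
ang()"; }
python3 -m jog '[[0.05,0,0.15,0.05,0],[0.05,0,0,0,0],[0.05,0,0,0,0]]'| grep force:; q
```

```text
force: [-1.0, -5.1, -0.8]
grasp_force: 20.0
theta 107.17 r 0.1767 F along xb 0.33 Fz -0.81
```

```bash
q(){ python3 -c "
from h import *
ang()"; }
python3 -m jog '[[0.05,0,0.14,0.06,0],[0.05,0,0,0,0],[0.05,0,0,0,0]]'| grep force:; q
```

```text
force: [-1.0, -4.1, -0.6]
grasp_force: 20.0
theta 108.19 r 0.1767 F along xb 0.12 Fz -0.59
```

```bash
q(){ python3 -c "
from h import *
ang()"; }
python3 -m jog '[[0.05,0,0.14,0.06,0],[0.05,0,0,0,0],[0.05,0,0,0,0]]'| grep force:; q
```

```text
force: [-0.9, -4.9, -0.0]
grasp_force: 20.0
theta 109.2 r 0.1766 F along xb 0.43 Fz -0.05
```

```bash
q(){ python3 -c "
from h import *
ang()"; }
python3 -m jog '[[0.05,0,0.14,0.06,0],[0.05,0,0,0,0],[0.05,0,0,0,0]]'| grep force:; q
```

```text
force: [-0.6, -5.3, 0.4]
grasp_force: 20.0
theta 110.24 r 0.1766 F along xb 0.81 Fz 0.41
```

```bash
q(){ python3 -c "
from h import *
ang()"; }
python3 -m jog '[[0.05,0,0.14,0.065,0],[0.05,0,0,0,0],[0.05,0,0,0,0]]'| grep force:; q
```

```text
force: [-0.7, -5.2, 1.3]
grasp_force: 20.0
theta 111.25 r 0.1766 F along xb 0.68 Fz 1.28
```

```bash
q(){ python3 -c "
from h import *
ang()"; }
python3 -m jog '[[0.05,0,0.14,0.065,0],[0.05,0,0,0,0],[0.05,0,0,0,0]]'| grep force:; q
```

```text
force: [-0.4, -4.1, 0.6]
grasp_force: 20.0
theta 112.24 r 0.1765 F along xb 0.7 Fz 0.58
```

```bash
q(){ python3 -c "
from h import *
ang()"; }
python3 -m jog '[[0.05,0,0.14,0.065,0],[0.05,0,0,0,0],[0.05,0,0,0,0]]'| grep force:; q
```

```text
force: [-8.3, -3.2, 6.8]
grasp_force: 20.0
theta 112.52 r 0.1764 F along xb -7.23 Fz 6.75
```

```bash
python3 -m jog '[[0.05,0,-0.09,-0.05,0],[0.05,0,0,0,0],[0.05,0,0,0,0]]'| grep force:; python3 -c "
from h import *
ang()"
```

```text
force: [-2.8, -4.0, 1.9]
grasp_force: 20.0
theta 112.35 r 0.1764 F along xb -1.7 Fz 1.85
```

```bash
python3 -m jog '[[0.2,0,0,0,0],[0.25,0,0,0,0],[0.28,0,0,0,0],[0.3,0,0,-0.2,0],[0.3,0,0,-0.6,0],[0.3,0,0,-0.9,0],[0.3,0,0,-0.9,0],[0.3,0,0,-0.9,0],[0.3,0,0,0,0]]'
python3 - <<'E'
from h import *
ang(); c=shot("top","top1"); cv2.imwrite("pics/top1c.png",cv2.resize(c["color"][150:330,180:480,::-1],None,fx=2.5,fy=2.5)); np.savez("pics/top1.npz",**c)
E
```

```text
time_s: 11.32
tool_pos: [0.5987, -0.3217, 0.3019]
tool_rot: [179.5, 0.1, 75.1]
force: [1.1, -0.5, 1.9]
grip_width: 0.0262
grasp_force: 0.0
theta 105.49 r 0.2475 F along xb 1.17 Fz 1.86
```

View pics/top1c.png

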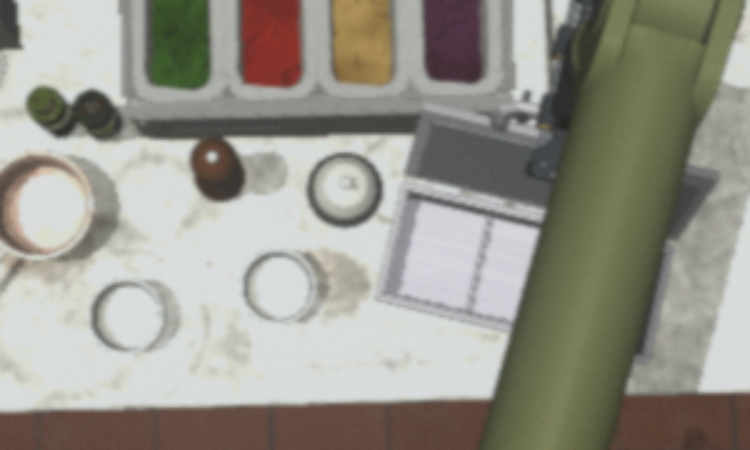

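The lid rests on the buffers. Bays 1 and 2 are empty, on the left of the box (crop about 440,245 and 510,265). Next I back out and look into the box with the wrist camera.

```bash
python3 -m jog '[[0.6,0,-0.4,-0.6,0],[0.6,-0.4,-0.9,-0.6,0],[0.6,-0.5,-0.9,-0.3,0],[0.6,-0.6,-0.9,0,0],[0.6,-0.6,-0.9,0,0],[0.6,-0.6,-0.9,0,0],[0.6,-0.6,-0.9,0,0],[0.6,-0.6,-0.7,0,0],[0.6,0,0,0,0],[0.6,0,0,0,0]]'
python3 - <<'E'
from h import *
c=shot("wrist","w2"); np.savez("pics/w2.npz",**c); P=cloud(c)
xb=np.array([np.cos(YB),np.sin(YB)]); yb=np.array([-xb[1],xb[0]])
X=P[:,:,:2]@xb;Y=P[:,:,:2]@yb;Z=P[:,:,2]
m=(Z>.056)&(Z<.075)&(Y<.03)&(Y>-.36)&(X>.43)&(X<.6)
q=np.c_[X[m],Y[m]]; print("wall top",len(q),np.percentile(q,[1,99],axis=0))
m=((Z>.045)&(Z<.058)&(X>.47)&(X<.575)&(Y<-.2)).astype(np.uint8)
print(m.sum()); m=cv2.morphologyEx(m,cv2.MORPH_OPEN,np.ones((3,3))); q=np.c_[X[m>0],Y[m>0]].astype(np.float32); print(np.percentile(q,[2,98],axis=0),cv2.minEnclosingCircle(q))
m=(Z>.1)&(Z<.2)&(X>.57)&(X<.68)&(abs(Y+.177)<.14); A=np.polyfit(Z[m],X[m],1); print("lid angle",90+np.degrees(np.arctan(A[0])),"x at .068",np.polyval(A,.068))
E
```

```text
time_s: 12.2
tool_pos: [0.4496, -0.3642, 0.3262]
tool_rot: [-180.0, 0.0, 75.0]
force: [0.2, 0.9, 0.2]
grip_width: 0.0521
grasp_force: 0.0
wall top 7641 [[ 0.45238574 -0.32782935]
 [ 0.59038054 -0.02598581]]
1105
[[ 0.48024575 -0.31964553]
 [ 0.56970869 -0.23131257]] ((0.5231266021728516, -0.289014995098114), 0.060352109372615814)
lid angle 113.33781542740381 x at .068 0.5856131331882113
```

View pics/w2.png

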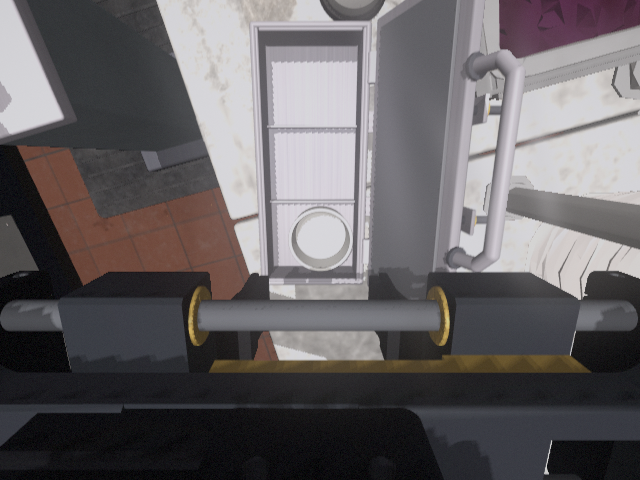

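The wrist view shows the open lid, the taken bay at the bottom with the boxed ramekin at (322,238), and two empty bays above it, their dividers at rows 127 and 201. Ray casting will refine the box centre and find the ramekins on the worktop.

Run:
```python
from h import *
c=dict(np.load("pics/w2.npz"))
xb=np.array([np.cos(YB),np.sin(YB)]); yb=np.array([-xb[1],xb[0]])
b=lambda uv,h:[(round(p[:2]@xb,4),round(p[:2]@yb,4)) for p in ray(c,uv,h)]
print("wall outer front corner/left, front at row 150",b([[250,24],[256,150],[262,282]],.066),"right outer",b([[370,24],[363,282]],.066))
print("rim",b([[322,238]],.054),"rim edges l/r/t/b",b([[290,238],[353,238],[322,207],[322,271]],.054))
print("divider",b([[310,127],[310,201]],.030))
for n in ["top0","top1"]:
    c=dict(np.load(f"pics/{n}.npz")); g=cv2.GaussianBlur(cv2.cvtColor(c["color"],cv2.COLOR_RGB2GRAY),(3,3),0)
    for (u,v) in [(292,264),(233,276)]:
        s=g[v-24:v+24,u-24:u+24]; s=cv2.resize(s,None,fx=4,fy=4,interpolation=cv2.INTER_CUBIC)
        h=cv2.HoughCircles(s,cv2.HOUGH_GRADIENT_ALT if 0 else cv2.HOUGH_GRADIENT,1,200,param1=80,param2=15,minRadius=56,maxRadius=72)
        if h is not None:
            x,y,r=h[0,0]; print(n,ray(c,[[u-24+x/4,v-24+y/4]],.042)[0].round(4),"r mm",r/4/583*1590)
```

```text
wall outer front corner/left, front at row 150 [(np.float64(0.4537), np.float64(-0.0271)), (np.float64(0.4537), np.float64(-0.1582)), (np.float64(0.4533), np.float64(-0.3239))] right outer [(np.float64(0.5834), np.float64(-0.0274)), (np.float64(0.5851), np.float64(-0.3243))]
rim [(np.float64(0.5317), np.float64(-0.268))] rim edges l/r/t/b [(np.float64(0.4902), np.float64(-0.2679)), (np.float64(0.572), np.float64(-0.2681)), (np.float64(0.5317), np.float64(-0.2276)), (np.float64(0.5317), np.float64(-0.3131))]
divider [(np.float64(0.5168), np.float64(-0.1295)), (np.float64(0.516), np.float64(-0.2229))]
top0 [ 0.4468 -0.0474  0.042 ] r mm 46.977272
top0 [0.4204 0.1266 0.042 ] r mm 39.068184
top1 [ 0.4477 -0.0385  0.042 ] r mm 39.204548
top1 [0.419  0.1252 0.042 ] r mm 40.022728
```

```bash
python3 -m jog '[[0.6,0,0,0,-0.156],[0.6,0,0,0,-0.156],[0.6,0,0,0,-0.156],[0.6,0,0,0,-0.156],[0.6,0,0,0,-0.156],[0.6,0,0,0,-0.156],[0.6,0,0,0,-0.156],[0.6,0,0,0,-0.156],[0.6,0,0,0,-0.156],[0.6,0,0,0,-0.156],[0.6,0,0,0,-0.156],[0.6,0,0,0,-0.156]]' >/dev/null
python3 -m jog '[[0.6,0,0,0,-0.156],[0.6,0,0,0,-0.156],[0.6,0,0,0,-0.156],[0.6,0,0.9,0.2,0],[0.6,0,0.9,0.2,0],[0.6,0,0.9,0.2,0],[0.6,0,0.9,0.2,0],[0.6,0,0.9,0.2,0],[0.6,0,0.9,0.2,0],[0.6,0,0.9,0.2,0],[0.6,0,0.9,0.2,0],[0.6,0,0.9,0.2,0]]'
python3 -m jog '[[0.5,0,0.9,0.3,0],[0.5,0,0.9,0.3,0],[0.5,0,0.9,0.3,0],[0.5,0,0.8,0.3,0],[0.5,0,0.8,0.3,0],[0.5,0,0.8,0.3,0],[0.5,0,0,0,0],[0.5,0,0,0,0]]'
python3 - <<'E'
from h import *
to([.4485,-.0735,.031]); c=shot("wrist","w3"); np.savez("pics/w3.npz",**c); P=cloud(c);X,Y,Z=P[...,0],P[...,1],P[...,2]
m=((Z>.036)&(Z<.05)&(abs(X-.448)<.06)&(abs(Y+.036)<.06)); q=np.c_[X[m],Y[m]].astype(np.float32); print(m.sum(),cv2.minEnclosingCircle(q),np.percentile(q,[1,99],axis=0))
E
```

```text
time_s: 14.25
tool_pos: [0.4503, -0.1994, 0.2898]
tool_rot: [180.0, 0.0, -179.5]
force: [0.4, 0.9, 0.7]
grip_width: 0.0523
grasp_force: 0.0
time_s: 14.92
tool_pos: [0.449, -0.099, 0.2539]
tool_rot: [-180.0, -0.0, -179.5]
force: [-0.1, 0.4, 0.2]
grip_width: 0.0438
grasp_force: 0.0
t 14.92 pos [ 0.449  -0.099   0.2539] rot [-1.7995e+02 -2.0000e-02 -1.7950e+02] F [-0.11  0.45  0.17] w 0.0438 shift/20mm [7.0000e-03 1.2840e+00 1.1142e+01]
1060 ((0.4496423304080963, -0.03585373982787132), 0.04212725907564163) [[ 0.40807735 -0.07707587]
 [ 0.49024922  0.00468895]]
```

View pics/w3.png

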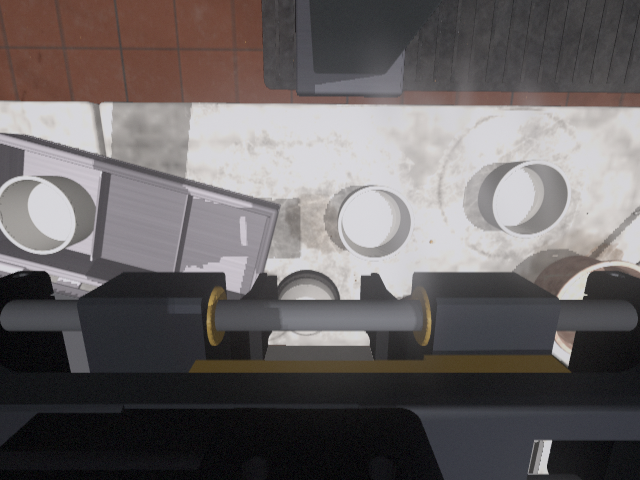

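Ramekin A's rim is at (374,221), its centre at (0.4494, -0.036), with ramekin B at (528,198). I'll descend to pinch A's right-hand rim.

```bash
python3 -m jog '[[0.35,0,0.65,0.5,0],[0.35,0,0.65,0.9,0],[0.35,0,0,0.9,0],[0.35,0,0,0.9,0],[0.35,0,0,0.9,0],[0.35,0,0,0.9,0],[0.35,0,0,0.9,0],[0.35,0,0,0.9,0],[0.35,0,0,0.9,0],[0.35,0,0,0.5,0],[0.35,0,0,0,0],[0.35,0,0,0,0]]'
python3 - <<'E'
from h import *
to([.4494,-.0735,.031])
E
```

```text
time_s: 15.97
tool_pos: [0.4487, -0.0735, 0.0899]
tool_rot: [179.9, -0.0, -179.6]
force: [0.5, 1.1, -0.3]
grip_width: 0.0302
grasp_force: 0.0
t 15.97 pos [ 0.4487 -0.0735  0.0899] rot [ 1.7994e+02 -4.0000e-02 -1.7960e+02] F [ 0.53  1.05 -0.27] w 0.0302 shift/20mm [-3.500e-02 -2.000e-03  2.947e+00]
```

```bash
python3 -m jog '[[0.35,0,0,0.8,0],[0.35,0,0,0.8,0],[0.35,0,0,0.7,0],[0.35,0,0,0.45,0],[0.35,0,0,0.2,0],[0.35,0,0,0,0],[0,0,0,0,0],[0,0,0,0,0],[0,0,0,0,0],[0,0,0,0,0]]' 30
python3 - <<'E'
from h import *
to([.4494,-.0735,.031])
E
```

```text
time_s: 16.8
tool_pos: [0.4494, -0.074, 0.0317]
tool_rot: [-180.0, 0.1, -179.6]
force: [-0.1, 0.3, 0.1]
grip_width: 0.0119
grasp_force: 0.0
t 16.8 pos [ 0.4494 -0.074   0.0317] rot [-1.7996e+02  6.0000e-02 -1.7960e+02] F [-0.07  0.32  0.06] w 0.0119 shift/20mm [-0.002  0.026  0.036]
```

```bash
python3 -m jog '[[0,0,0,0,0],[0,0,0,0,0],[0,0,0,0,0]]'
python3 -m jog '[[0,0,0,-0.2,0],[0,0,0,-0.5,0],[0,0,0,-0.8,0],[0,0,0,-0.8,0],[0,0,0,-0.8,0],[0,0,0,-0.8,0],[0,0,0,-0.8,0],[0,0,0,-0.8,0],[0,0,0,-0.8,0],[0,0,0,-0.8,0],[0,0,0,0,0]]'
python3 - <<'E'
from h import *
c=shot("wrist"); P=cloud(c);X,Y,Z=P[...,0],P[...,1],P[...,2]; o=c["pos"]; print(o)
m=(abs(X-o[0])<.06)&(abs(Y-o[1]-.0375)<.06)&(Z>o[2]-.01)&(Z<o[2]+.03);q=P[m];print(m.sum(),q.min(0),q.max(0)); cv2.imwrite("pics/w4.png",c["color"][:,:,::-1])
E
```

```text
time_s: 17.05
tool_pos: [0.4496, -0.0739, 0.032]
tool_rot: [-180.0, 0.1, -179.6]
force: [-1.8, -0.8, 6.3]
grip_width: 0.0075
grasp_force: 28.4
time_s: 17.97
tool_pos: [0.4506, -0.0742, 0.1762]
tool_rot: [-179.8, 0.3, -179.6]
force: [1.4, 0.5, -1.7]
grip_width: 0.0068
grasp_force: 29.7
[ 0.45058555 -0.07418362  0.17616835]
5202 [ 0.40840016 -0.08625695  0.16617119] [0.47210958 0.00528543 0.20616278]
```

View pics/w4.png

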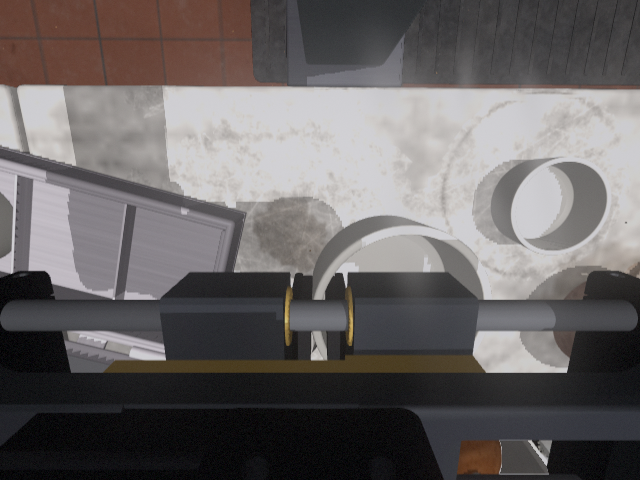

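Run:
```python
from h import *
c=shot("wrist"); P=cloud(c); o=c["pos"]; D=P-o
for a in np.arange(-.04,.08,.01):
    m=(D[...,1]>a)&(D[...,1]<a+.01)&(D[...,2]>-.03)&(D[...,2]<.04)&(D[...,0]>-.05)&(D[...,0]<-.012)
    if m.sum()>10: print(round(a,3),m.sum(),np.percentile(D[m][:,2],[90,97]).round(4), D[m][:,0].min().round(4))
```

```text
-0.02 11 [0.0129 0.0137] -0.0123
-0.01 150 [0.0107 0.0125] -0.017
0.0 896 [0.0107 0.0113] -0.0308
0.01 867 [0.0099 0.0108] -0.0378
0.02 946 [0.0091 0.0096] -0.0411
0.03 941 [0.0081 0.0088] -0.0421
0.04 853 [0.0075 0.0081] -0.042
0.05 827 [0.0069 0.0074] -0.0402
0.06 1062 [0.0061 0.0066] -0.0353
0.07 510 [0.0058 0.0061] -0.0277
```

A is held with about 4° of sag, which is harmless. I turn it so the pinch faces front.

```bash
python3 -m jog '[[0,0,0,0,0.156],[0,0,0,0,0.156],[0,0,0,0,0.156],[0,0,0,0,0.156],[0,0,0,0,0.156],[0,0,0,0,0.156],[0,0,0,0,0.156],[0,0,0,0,0.156],[0,0,0,0,0.156],[0,0,0,0,0.156],[0,0,0,0,0.156],[0,0,0,0,0.156]]' >/dev/null
python3 -m jog '[[0,0,0,0,0.156],[0,0,0,0,0.156],[0,0,0,0,0.16],[0,0,0,0,0]]'
python3 - <<'E'
from h import *
to([.4297,-.2965,.176])
E
```

```text
time_s: 19.4
tool_pos: [0.4478, -0.0735, 0.1717]
tool_rot: [-179.8, -0.0, 74.8]
force: [-0.3, 0.3, -1.9]
grip_width: 0.007
grasp_force: 29.7
t 19.4 pos [ 0.4478 -0.0735  0.1717] rot [-1.7984e+02 -3.0000e-02  7.4800e+01] F [-0.26  0.25 -1.85] w 0.007 shift/20mm [-10.995   2.051  -0.224]
```

```bash
python3 -m jog '[[0,-0.5,0.1,0,0],[0,-0.9,0.17,0,-0.006],[0,-0.95,0.17,0,0],[0,-0.95,0.17,0,0],[0,-0.95,0.17,0,0],[0,-0.95,0.17,0,0],[0,-0.95,0.17,0,0],[0,-0.95,0.17,0,0],[0,-0.95,0.17,0,0],[0,-0.95,0.17,0,0],[0,-0.95,0.17,0,0],[0,-0.6,0.17,0,0]]'
python3 -m jog '[[0,-0.45,0.1,0,0],[0,0,0,0.5,0],[0,0,0,0.5,0],[0,0,0,0.5,0],[0,0,0,0.5,0],[0,0,0,0.5,0],[0,0,0,0,0],[0,0,0,0,0]]'
python3 - <<'E'
from h import *
to([.4297,-.2965,.044])
E
```

```text
time_s: 20.4
tool_pos: [0.4322, -0.2911, 0.1729]
tool_rot: [-180.0, 0.0, 75.1]
force: [0.7, -0.3, -1.9]
grip_width: 0.0067
grasp_force: 29.7
time_s: 21.07
tool_pos: [0.4324, -0.2962, 0.1223]
tool_rot: [-179.9, -0.0, 75.3]
force: [0.3, 0.7, -2.0]
grip_width: 0.0066
grasp_force: 29.7
t 21.07 pos [ 0.4324 -0.2962  0.1223] rot [-1.7992e+02 -5.0000e-02  7.5290e+01] F [ 0.34  0.74 -1.95] w 0.0066 shift/20mm [-0.05  -0.12   3.914]
```

```bash
python3 -m jog '[[0,-0.04,-0.12,0.5,0],[0,0,0,0.7,0],[0,0,0,0.7,0],[0,0,0,0.7,0],[0,0,0,0.4,0],[0,0,0,0,0],[0,0,0,0,0]]'
python3 - <<'E'
from h import *
to([.4297,-.2965,.044])
E
```

```text
time_s: 21.65
tool_pos: [0.4302, -0.2971, 0.0631]
tool_rot: [-180.0, -0.0, 75.2]
force: [-0.1, -0.2, -1.2]
grip_width: 0.0069
grasp_force: 29.7
t 21.65 pos [ 0.4302 -0.2971  0.0631] rot [-1.7999e+02 -2.0000e-02  7.5240e+01] F [-0.11 -0.19 -1.17] w 0.0069 shift/20mm [ 0.024 -0.033  0.955]
```

```bash
python3 -m jog '[[0,0,0,0.25,0],[0,0,0,0.25,0],[0,0,0,0.2,0],[0,0,0,0,0]]'
python3 -m jog '[[0,0,0,0.1,0],[0,0,0,0.05,0],[0,0,0,0,0]]'
```

```text
time_s: 21.98
tool_pos: [0.43, -0.2972, 0.0486]
tool_rot: [-180.0, -0.0, 75.2]
force: [-0.3, 0.7, -1.2]
grip_width: 0.0064
grasp_force: 29.6
time_s: 22.23
tool_pos: [0.4301, -0.2975, 0.0466]
tool_rot: [-180.0, 0.0, 75.2]
force: [-2.6, 1.0, 4.8]
grip_width: 0.0071
grasp_force: 29.6
```

```bash
python3 -m jog '[[0,0,0,0.07,0],[0,0,0,0.06,0],[0,0,0,0,0]]'
python3 -m jog '[[0.15,0,0,0,0],[0.2,0,0,0,0],[0.2,0,0,0,0],[0.2,0,0,0,0]]'
python3 -c "
from h import *
to([.4297,-.2965,.044])"
```

```text
time_s: 22.48
tool_pos: [0.4302, -0.2976, 0.0444]
tool_rot: [-180.0, 0.1, 75.2]
force: [-4.2, 1.3, 8.6]
grip_width: 0.0073
grasp_force: 29.9
time_s: 22.82
tool_pos: [0.4304, -0.2972, 0.0435]
tool_rot: [180.0, -0.0, 75.2]
force: [-1.0, 0.2, -0.1]
grip_width: 0.0166
grasp_force: 0.0
t 22.82 pos [ 0.4304 -0.2972  0.0435] rot [179.97  -0.    75.24] F [-1.03  0.18 -0.08] w 0.0166 shift/20mm [ 0.026 -0.043 -0.024]
```

```bash
python3 -m jog '[[0.2,0,0,-0.3,0],[0.2,0,0,-0.8,0],[0.2,0,0,-0.9,0],[0.2,0,0,-0.9,0],[0.2,0,0,-0.9,0],[0.2,0,0,-0.9,0],[0.2,0,0,-0.9,0],[0.35,0,0,-0.9,0],[0.35,0,0,-0.9,0],[0.35,0,0,-0.9,0],[0.35,0,0,-0.9,0]]'
python3 -m jog '[[0.35,0,0,0,0.148],[0.35,0,0,0,0.148],[0.35,0,0,0,0.148],[0.35,0,0,0,0.148],[0.35,0,0,0,0.148],[0.35,0,0,0,0.148],[0.35,0,0,0,0.148],[0.35,0,0,0,0.148],[0.35,0,0,0,0.148],[0.35,0,0,0,0]]'
python3 -c "
from h import *
to([.411,.167,.24])"
```

```text
time_s: 23.73
tool_pos: [0.4303, -0.297, 0.2289]
tool_rot: [180.0, 0.0, 75.3]
force: [0.7, 0.6, 0.1]
grip_width: 0.0296
grasp_force: 0.0
time_s: 24.57
tool_pos: [0.4303, -0.2971, 0.2279]
tool_rot: [180.0, -0.0, 15.2]
force: [-0.6, 0.5, -0.6]
grip_width: 0.0301
grasp_force: 0.0
t 24.57 pos [ 0.4303 -0.2971  0.2279] rot [ 1.7998e+02 -1.0000e-02  1.5150e+01] F [-0.58  0.49 -0.58] w 0.0301 shift/20mm [  5.132 -22.649  -0.613]
```

```bash
python3 -m jog '[[0.35,0.8,-0.5,0,0],[0.35,0.8,-0.9,0,0],[0.35,0.8,-0.95,0,0],[0.35,0.8,-0.95,0,0],[0.35,0.8,-0.95,0,0],[0.35,0.8,-0.95,0,0],[0.35,0.3,-0.95,0,0],[0.35,0,-0.95,0,0],[0.35,0,-0.95,0,0],[0.35,0,-0.95,0,0],[0.35,0,-0.95,0,0],[0.35,0,-0.95,0,0]]' >/dev/null
python3 -m jog '[[0.35,0,-0.95,0,0],[0.35,0,-0.95,0,0],[0.35,0,-0.95,0,0],[0.35,0,-0.95,0,0],[0.35,0,-0.95,0,0],[0.35,0,-0.95,0,0],[0.35,0,-0.95,0,0],[0.35,0,-0.95,0,0],[0.35,0,-0.95,0,0],[0.35,0,-0.95,0,0],[0.35,0,-0.95,0,0],[0.35,0,-0.7,0,0]]'
python3 -m jog '[[0.35,0,0,0,0],[0.35,0,0,0,0]]' >/dev/null
python3 - <<'E'
from h import *
c=shot("wrist","w5"); np.savez("pics/w5.npz",**c); P=cloud(c);X,Y,Z=P[...,0],P[...,1],P[...,2]
m=((Z>.036)&(Z<.05)&(abs(X-.421)<.06)&(abs(Y-.131)<.06)); q=np.c_[X[m],Y[m]].astype(np.float32); (a,b),r=cv2.minEnclosingCircle(q);print(m.sum(),a,b,r,np.percentile(q,[1,99],axis=0))
to([.411,.167,.031])
c=shot("top"); cv2.imwrite("pics/top2c.png",cv2.resize(c["color"][150:330,300:480,::-1],None,fx=3,fy=3)); np.savez("pics/top2.npz",**c)
E
```

```text
time_s: 26.57
tool_pos: [0.4113, 0.1577, 0.2275]
tool_rot: [180.0, -0.0, 15.4]
force: [-0.4, 0.7, 0.3]
grip_width: 0.0302
grasp_force: 0.0
1197 0.42054709792137146 0.13074557483196259 0.0421222522854805 [[0.38000544 0.089891  ]
 [0.46163199 0.17155205]]
t 26.78 pos [0.4123 0.1546 0.2275] rot [179.94   0.    15.31] F [ 0.57 -0.61  0.17] w 0.0302 shift/20mm [ 0.103 -0.623  9.824]
```

View pics/top2c.png

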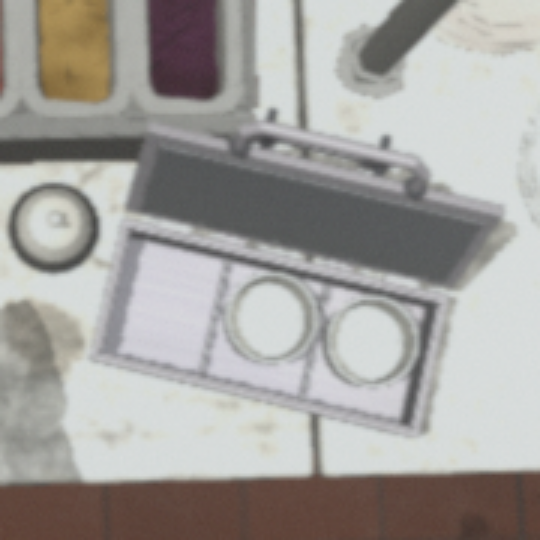

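Ramekin A stands in the middle bay (crop 270,318), in line with the boxed one (372,340), and the lid is still on its buffers. Next I pick up B.

```bash
python3 -m jog '[[0.35,0.09,-0.62,0.5,0],[0.35,0,0,0.9,0],[0.35,0,0,0.9,0],[0.35,0,0,0.9,0],[0.35,0,0,0.9,0],[0.35,0,0,0.9,0],[0.35,0,0,0.9,0],[0.35,0,0,0.9,0],[0.35,0,0,0,0],[0.35,0,0,0,0]]'
python3 -c "
from h import *
to([.4107,.167,.031])"
```

```text
time_s: 27.67
tool_pos: [0.41, 0.167, 0.0909]
tool_rot: [-179.9, 0.2, 15.3]
force: [0.2, -0.5, 0.5]
grip_width: 0.0302
grasp_force: 0.0
t 27.67 pos [0.41   0.167  0.0909] rot [-1.7987e+02  1.6000e-01  1.5260e+01] F [ 0.17 -0.46  0.45] w 0.0302 shift/20mm [0.041 0.014 2.994]
```

```bash
python3 -m jog '[[0.35,0.04,0,0.8,0],[0.35,0,0,0.8,0],[0.35,0,0,0.7,0],[0.35,0,0,0.45,0],[0.35,0,0,0.22,0],[0.35,0,0,0,0]]'
python3 -m jog '[[0,0,0,0,0],[0,0,0,0,0],[0,0,0,0,0],[0,0,0,0,0],[0,0,0,0,0],[0,0,0,0,0],[0,0,0,0,0]]' 35
python3 -m jog '[[0,0,0,-0.2,0],[0,0,0,-0.5,0],[0,0,0,-0.8,0],[0,0,0,-0.8,0],[0,0,0,-0.8,0],[0,0,0,-0.8,0],[0,0,0,-0.8,0],[0,0,0,-0.8,0],[0,0,0,-0.8,0],[0,0,0,-0.8,0],[0,0,0,-0.6,0],[0,0,0,0,0]]'
python3 -m jog '[[0,0.7,0.7,0,0],[0,0.7,0.9,0,0],[0,0.7,0.9,0,0],[0,0.7,0.9,0,0],[0,0,0.9,0,0],[0,0,0.9,0,0],[0,0,0.9,0,0],[0,0,0.9,0,0],[0,0,0.9,0,0],[0,0,0,0,0]]'
python3 - <<'E'
from h import *
xb=np.array([np.cos(YB),np.sin(YB)]); yb=np.array([-xb[1],xb[0]])
p=(.530-.0375)*xb-.081*yb; print(p); to([*p,.18])
E
```

```text
time_s: 28.17
tool_pos: [0.4117, 0.1674, 0.0323]
tool_rot: [180.0, 0.0, 15.3]
force: [0.1, -0.6, 0.0]
grip_width: 0.0304
grasp_force: 0.0
time_s: 28.75
tool_pos: [0.4128, 0.1676, 0.0332]
tool_rot: [179.9, -0.1, 15.3]
force: [-0.2, -0.5, 7.1]
grip_width: 0.0065
grasp_force: 34.6
time_s: 29.75
tool_pos: [0.4127, 0.1682, 0.1879]
tool_rot: [179.9, -0.2, 15.3]
force: [0.3, -0.3, -2.1]
grip_width: 0.006
grasp_force: 34.9
time_s: 30.58
tool_pos: [0.5074, 0.0258, 0.1846]
tool_rot: [-180.0, 0.1, 15.0]
force: [0.1, -1.1, -1.6]
grip_width: 0.0066
grasp_force: 34.9
[ 0.45511246 -0.20491436]
t 30.58 pos [0.5074 0.0258 0.1846] rot [-1.7999e+02  1.0000e-01  1.4980e+01] F [ 0.15 -1.09 -1.56] w 0.0066 shift/20mm [-5.508 10.468  0.239]
```

I came closer to the mill than I meant to, so I rise straight up first and then check it.

```bash
python3 -m jog '[[0,0,0,-0.9,0],[0,0,0,-0.9,0],[0,0,0,-0.9,0],[0,-0.3,0,-0.5,0],[0,-0.9,0,0,0],[0,-0.9,0.5,0,0],[0,0,0.8,0,0],[0,0,0.8,0,0],[0,0,0.8,0,0],[0,0,0.8,0,0],[0,0,0,0,0]]'
python3 - <<'E'
from h import *
a=dict(np.load("pics/top1.npz")); c=shot("top")
crop=lambda k:cv2.resize(k["color"][150:330,180:400,::-1],None,fx=1.8,fy=1.8)
cv2.imwrite("pics/cmp.png",np.hstack([crop(a),crop(c)])); to([.4551,-.2049,.18])
E
```

```text
time_s: 31.5
tool_pos: [0.486, -0.0554, 0.249]
tool_rot: [-180.0, 0.0, 15.1]
force: [0.2, -0.2, -1.5]
grip_width: 0.0063
grasp_force: 35.0
t 31.55 pos [ 0.4857 -0.053   0.249 ] rot [-1.7986e+02  5.0000e-02  1.5180e+01] F [-1.19  1.   -2.07] w 0.0061 shift/20mm [-3.463  6.935  3.437]
```

View pics/cmp.png

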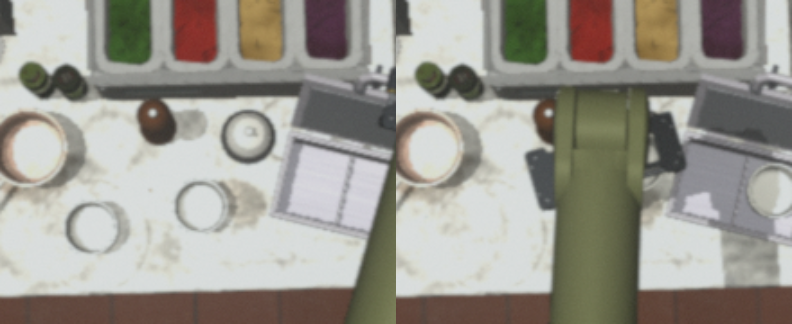

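The mill stands unmoved: its left edge is at 138 in the left half and 534−396=138 in the right.

```bash
python3 -m jog '[[0,0,0,0,-0.148],[0,0,0,0,-0.148],[0,0,0,0,-0.148],[0,0,0,0,-0.148],[0,0,0,0,-0.148],[0,0,0,0,-0.148],[0,0,0,0,-0.148],[0,0,0,0,-0.148],[0,0,0,0,-0.148],[0,0,0,0,0]]'
python3 -c "
from h import *
to([.4551,-.2049,.18])"
```

```text
time_s: 32.38
tool_pos: [0.4857, -0.0503, 0.2495]
tool_rot: [-179.9, -0.0, 75.5]
force: [-0.2, -0.0, -2.3]
grip_width: 0.0062
grasp_force: 35.0
t 32.38 pos [ 0.4857 -0.0503  0.2495] rot [-1.7992e+02 -2.0000e-02  7.5530e+01] F [-0.15 -0.02 -2.31] w 0.0062 shift/20mm [-7.867  0.453  3.471]
```

```bash
python3 -m jog '[[0,-0.6,0.05,0,0.008],[0,-0.95,0.05,0,0],[0,-0.95,0.05,0,0],[0,-0.95,0.05,0,0],[0,-0.95,0.05,0,0],[0,-0.95,0.05,0,0],[0,-0.95,0.05,0,0],[0,-0.95,0.05,0,0],[0,-0.6,0.05,0,0],[0,0,0,0,0],[0,0,0,0,0]]'
python3 -m jog '[[0,0,0,0.6,0],[0,0,0,0.9,0],[0,0,0,0.9,0],[0,0,0,0.9,0],[0,0,0,0.9,0],[0,0,0,0.9,0],[0,0,0,0.9,0],[0,0,0,0,0],[0,0,0,0,0]]'
python3 -c "
from h import *
to([.4551,-.2049,.0455])"
```

```text
time_s: 33.3
tool_pos: [0.4538, -0.2062, 0.2499]
tool_rot: [-180.0, -0.1, 74.7]
force: [0.3, 0.8, -0.8]
grip_width: 0.0065
grasp_force: 35.0
time_s: 34.05
tool_pos: [0.4536, -0.2044, 0.1293]
tool_rot: [-179.9, -0.1, 75.0]
force: [0.4, -0.3, -1.3]
grip_width: 0.0064
grasp_force: 35.0
t 34.05 pos [ 0.4536 -0.2044  0.1293] rot [-1.7988e+02 -9.0000e-02  7.5010e+01] F [ 0.37 -0.32 -1.29] w 0.0064 shift/20mm [-0.011  0.086  4.189]
```

Run:
```python
from h import *
c=shot("wrist"); P=cloud(c); o=c["pos"]; D=P-o
xb=np.array([np.cos(YB),np.sin(YB)]); yb=np.array([-xb[1],xb[0]])
dx=D[...,:2]@xb; dy=D[...,:2]@yb
m=(D[...,2]>-.004)&(D[...,2]<.016)&(dx>-.02)&(dx<.09)&(dy>.012)&(dy<.06)
q=np.c_[dx[m],dy[m]]
# outer rim: max dy per dx bin, algebraic circle fit with R=42mm
B=np.array([[a+.0025,np.percentile(q[(q[:,0]>=a)&(q[:,0]<a+.005),1],98)] for a in np.arange(.005,.07,.005) if ((q[:,0]>=a)&(q[:,0]<a+.005)).sum()>15])
from scipy.optimize import least_squares
print(least_squares(lambda p:np.hypot(B[:,0]-p[0],B[:,1]-p[1])-.042,[.037,0],loss="soft_l1",f_scale=.001).x, B.round(4).tolist())
```

```text
[ 0.03722176 -0.00122353] [[0.0075, 0.0294], [0.0125, 0.0333], [0.0175, 0.036], [0.0225, 0.0381], [0.0275, 0.0394], [0.0325, 0.04], [0.0375, 0.0402], [0.0425, 0.04], [0.0475, 0.0393], [0.0525, 0.038], [0.0575, 0.0357], [0.0625, 0.0327], [0.0675, 0.0289]]
```

```bash
python3 -m jog '[[0,0.07,0.07,0.5,0],[0,0,0,0.8,0],[0,0,0,0.8,0],[0,0,0,0.7,0],[0,0,0,0.4,0],[0,0,0,0.1,0],[0,0,0,0,0],[0,0,0,0,0]]'
python3 -m jog '[[0,0,0,0.25,0],[0,0,0,0.25,0],[0,0,0,0.1,0],[0,0,0,0,0]]'
python3 -c "
from h import *
to([.4551,-.2049,.0455])"
```

```text
time_s: 34.77
tool_pos: [0.4564, -0.2054, 0.0647]
tool_rot: [179.9, 0.0, 74.9]
force: [0.8, 0.4, -1.1]
grip_width: 0.0061
grasp_force: 35.0
time_s: 35.1
tool_pos: [0.4553, -0.2052, 0.0516]
tool_rot: [-179.9, -0.0, 74.9]
force: [-0.1, 0.4, -1.2]
grip_width: 0.0059
grasp_force: 35.0
t 35.1 pos [ 0.4553 -0.2052  0.0516] rot [-1.7995e+02 -1.0000e-02  7.4870e+01] F [-0.07  0.39 -1.18] w 0.0059 shift/20mm [ 0.014 -0.012  0.306]
```

```bash
python3 -m jog '[[0,0,0,0.1,0],[0,0,0,0.08,0],[0,0,0,0,0]]'
python3 -m jog '[[0,0,0,0.08,0],[0,0,0,0.04,0],[0,0,0,0,0]]'
```

```text
time_s: 35.35
tool_pos: [0.4558, -0.2054, 0.0487]
tool_rot: [-180.0, 0.0, 74.9]
force: [-2.4, 1.5, 1.6]
grip_width: 0.0065
grasp_force: 34.8
time_s: 35.6
tool_pos: [0.4557, -0.2054, 0.0467]
tool_rot: [-180.0, 0.0, 74.9]
force: [-4.1, 2.1, 8.4]
grip_width: 0.0064
grasp_force: 35.1
```

```bash
python3 -m jog '[[0,0,0,0.05,0],[0,0,0,0,0],[0.15,0,0,0,0],[0.2,0,0,0,0],[0.2,0,0,0,0],[0.2,0,0,0,0]]'
python3 -m jog '[[0.2,0,0,-0.3,0],[0.2,0,0,-0.8,0],[0.2,0,0,-0.9,0],[0.2,0,0,-0.9,0],[0.2,0,0,-0.9,0],[0.2,0,0,-0.9,0],[0.2,0,0,-0.9,0],[0.2,0,0,-0.9,0],[0.2,0,0,-0.9,0],[0.2,0,0,-0.9,0],[0.2,0,0,-0.9,0],[0.2,0,0,0,0]]'
python3 -m jog '[[0.3,-0.9,0,0,0],[0.3,-0.9,0,0,0],[0.3,-0.9,0,0,0],[0.3,-0.9,0,0,0],[0.3,-0.9,0,0,0],[0.3,-0.9,0,0,0],[0.3,-0.9,0,0,0],[0.3,-0.9,0,0,0],[0.3,-0.9,0,0,0],[0.3,-0.9,0,0,0],[0.3,-0.9,0,0,0],[0.3,-0.9,0,0,0]]'
python3 -m jog '[[0.3,-0.9,0,0,0],[0.3,-0.9,0,0,0],[0.3,-0.9,0,0,0],[0.3,-0.9,0,0,0],[0.3,-0.9,0,0,0],[0.3,-0.9,0,0,0],[0.3,0,0,0,0],[0.3,0,0,0,0]]'
python3 - <<'E'
from h import *
c=shot("top"); P=cloud(c); cv2.imwrite("pics/end.png",cv2.resize(c["color"][150:330,180:480,::-1],None,fx=2.5,fy=2.5))
xb=np.array([np.cos(YB),np.sin(YB)]); yb=np.array([-xb[1],xb[0]])
X=P[:,:,:2]@xb;Y=P[:,:,:2]@yb;Z=P[:,:,2]
for y0 in [-.271,-.176,-.081]:
    m=(Z>.045)&(Z<.06)&(X>.478)&(X<.577)&(abs(Y-y0)<.044); print(y0,m.sum(),np.percentile(X[m],[2,98]),np.percentile(Y[m],[2,98]),Z[m].mean(),Z[m].std())
m=(Z>.1)&(Z<.2)&(X>.57)&(X<.68)&(abs(Y+.177)<.14); A=np.polyfit(Z[m],X[m],1); print("lid",90+np.degrees(np.arctan(A[0])))
E
```

```text
time_s: 36.1
tool_pos: [0.4559, -0.2054, 0.0451]
tool_rot: [180.0, -0.0, 74.9]
force: [0.0, 0.1, 0.6]
grip_width: 0.0163
grasp_force: 0.0
time_s: 37.1
tool_pos: [0.4578, -0.2058, 0.2328]
tool_rot: [179.7, 0.1, 74.9]
force: [1.3, 0.0, 0.9]
grip_width: 0.0176
grasp_force: 0.0
time_s: 38.1
tool_pos: [0.3988, -0.4156, 0.229]
tool_rot: [-180.0, -0.0, 74.9]
force: [-0.0, -0.0, 0.4]
grip_width: 0.0262
grasp_force: 0.0
time_s: 38.77
tool_pos: [0.3703, -0.5195, 0.2285]
tool_rot: [-180.0, -0.1, 74.8]
force: [0.4, 1.1, -0.3]
grip_width: 0.0264
grasp_force: 0.0
-0.271 196 [0.48962966 0.57646589] [-0.31165085 -0.23075431] 0.053192145283771315 0.003597636774472248
-0.176 183 [0.48903742 0.5765813 ] [-0.21781184 -0.13631646] 0.05345076824921914 0.0038877691213416886
-0.081 195 [0.48956686 0.57665452] [-0.12275057 -0.04186235] 0.0534406028284784 0.003710487856207673
lid 109.27928083429002
```

View pics/end.png

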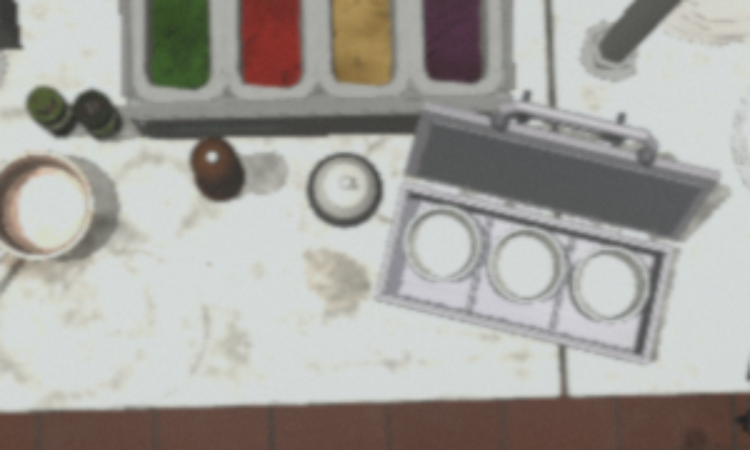

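The three ramekins are in line, at crop (443,245), (526,265) and (608,284), with front edges within 1 mm of each other. The lid rests on its buffers, and the bell, mill and pot are where they were.

```bash
python3 -c "
from cell import env
print(env.sign_off())"
```

```text
the job is handed in; nothing more can be done
None
```

The job is handed in at about 39 s: the lid rests on its buffers, a ramekin stands in each empty bay in line with the first, and the bell, mill and pot look unmoved; the judge gave no verdict back.

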